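# Hang the cutting guide on its peg

### The arm

A 6-joint arm with a two-finger parallel gripper is mounted at the origin on the work surface. World frame = base frame: x ahead of the robot, y to its left, z up, the work surface at z = 0. Lengths are in m, angles in rad, forces in N, time in s.
With the tool pointing down it reaches from about 0.35 to 0.975 m from the base axis. Payload 4.9 kg.
Tool frame: the origin (TCP) lies on the mounting face of the last link; the fingertips stand 173 mm ahead of it and the grasp point (between the pads) lies 155 mm ahead of it; z points along the fingers, y is the direction in which the jaws open and shut (so a half turn about z gives the same grasp; the last joint's range is limited). The gripper opens to 85 mm and grips with 20 to 120 N. Pads are 22 mm wide; open, the fingers measure 114 mm over their backs; the gripper's body (76 mm by 85 mm) begins 54 mm behind the grasp point. The pads swing forward as they close: fully open they stand 13 mm farther back than shut.
Start: joints at [1.11, 0.053, 1.613, -0, 1.476, -0.119], TCP at [0.209, 0.589, 0.405] pointing down, gripper open.
Joint ranges: [-3.01, 3.01], [-1.01, 2.22], [0.06, 2.58], [-1.02, 4.17], [0.09, 2.62], [-3.14, 3.14]. Speed limits (rad/s): [2.57, 2.57, 3.14, 3.14, 3.14, 3.14].

### API

Orientations are given as a unit quaternion [w, x, y, z].
In Python, from plant import manip gives the robot as it stands.
- The arm moves only by the tool play_rows, never from a script. Its argument "increments" is a list of rows, each an object with "offset": the shift along the tool's x, y, z in mm, a list of three; "twist": the turn about the tool's z in rad; "grip": the opening, from 0 (shut) to 1 (fully open). In form: [{"offset": [dx, dy, dz], "twist": twist, "grip": grip}, ...]. A call has 1 to 5 rows; each row is the pose to reach, as a shift and turn from the pose commanded when the call began, along the tool's axes at that moment; what a row does not reach only later rows make up. A row lasts 1/12 s, in which the tool goes at most 41.7 mm and 7.16 degrees, less where a joint would pass 70% of its speed; a pose out of reach is approached as far as the arm can. A call with a gripper value outside its range is refused whole. The fingers move at their own pace and stop on an object; the grip force is fixed at half the most. Time passes only in rows, so rows that repeat a pose let the fingers close. It gives the time, the measured TCP pose, the force and the opening at its end, in the units of the state.
- manip.state(): the state, without advancing time (a new reading comes with each control period).
- manip.grab_frame(name): name is "side" or "top" or "wrist"; returns the picture (384x512x3 uint8, blue, green, red); there is no depth.
- manip.get_calibration(name): a dict with "fx", "fy", "cx", "cy" (pixels), "k1" (the pictures are not rectified: a ray, as slopes to the right and down, at radius r is drawn at 1 + k1 r^2 times it, then the intrinsics apply), "T" (4x4, takes a point from camera to world coordinates). Camera axes: x right, y down, z forward; pixel columns grow to the right and rows downward; lengths in m; the calibration is good to about 2 mm. A picture is of the moment at which its call begins: read the wrist's pose just before it. get_calibration takes no time and is no camera call; for the wrist camera it gives the pose at the moment of the call.
- manip.job_done(): hands the job in, once; it reports no verdict.
Trained networks look in the newest picture that a camera, given by its name, has taken for a name from the list of things; names that differ only in an ending like _2 or _b are one class to them, and where a whole thing is asked for, a point or a joint stands for the part that bears it (a point fixed in the world has none). Each returns a list of dicts, best first, with "p" (0 to 1); they miss things now and then, are a little off and sometimes report something else, mostly with a low value. They report only what shows in the picture. A call takes as long as a camera call. They do not tell look-alikes from the thing itself.
- manip.boxes_of(query, camera): "xyz" ([x, y, z] in m, in the coordinates of the camera as it stood for that picture, good to about 4 mm: the middle of the surface that is visible of it).
- manip.tip_of(query, camera): "xyz" ([x, y, z] in m, in the coordinates of the camera as it stood for that picture, good to about 4 mm: a listed point, or the origin of a listed thing).
The state is a dict: "time": time; "joint_pos": joint angles; "joint_vel": joint speeds; "joint_efforts": joint torques, N m; "tool_pos": TCP position; "tool_rot": TCP orientation; "contact_force": force on the tool from outside, world axes, zero at the start; "ft_torque": the same for the moment, N m; "gripper_width": opening from 0.0 (shut) to 1.0 (fully open).
Only numpy, scipy, OpenCV 4.12 (cv2) and the standard library are available. Lean on these libraries where they do the work, as an engineer would, in place of code of your own. Each camera call takes 0.05 s, during which the arm holds its last target. There are 200 camera calls.

### The job

Pick up the cutting guide lying on the counter and hang it by its eye on the peg of the grey tool stand, finger-guard rib facing outwards, and let go so that it hangs freely. Then push it back along the peg, past the spring gate, until it hangs flat against the upright, and leave it there. Leave the squeegee, the tape roll and the pen cup where they are.

Things in the scene. Friction and masses are not known exactly. Their poses are not given: they have to be found in the camera images.
- guide: Cutting guide, loose, 0.14-0.26 kg, rib up: dark steel plate 180 x 60 x 5 mm with a black rib. Origin: centre of the underside; x along the plate towards the eye (28 mm hole, centre at x = 68 mm), z out of the rib face. Eye end starts pointing away from the robot, within 0.5 rad of world +x. Rib: 14 mm wide (y), 26 high, x = -70 to 30 mm, top 31 mm above the underside. Mass centre x = -10 mm.
- guide_eye (a point): Centre of the guide's eye (28 mm hole), at mid-thickness of the plate; axes as the guide's: (68, 0, 2.5) mm from its origin.
- guide_grip (a point): Middle of the guide's rib, (-20, 0, 18) mm from the guide's origin, 88 mm from the eye; good place to grip across the 14 mm rib; axes as the guide's.
- stand: Grey tool stand, fixed; place and turn (within 0.25 rad) vary. Foot 140 x 160 x 10 mm; upright 70 mm wide (y), 20 thick (x), top at 285 mm. One steel peg leaves its front face at 255 mm height, pointing to the robot (stand -x), rising 15 degrees. A bracket 16 mm wide, top at 301 mm, runs above it to 46 mm in front of the face. Origin: on the counter under the upright's middle; x away from the robot, z up.
- peg_root (a point): Where the peg's centre line meets the upright's front face; axes as the stand's. Peg: 8 mm rod. Let go on it, a guide swings and may slide in as far as the gate, which stops it (friction 0.5-0.7). Fingers pushing it inwards must pass beside the 16 mm wide bracket and the gate, e.g. on the plate either side of the peg. Home, back on the upright, the eye's centre is about 2.5 mm in front of and 9 mm below this point.
- peg_tip (a point): Centre of the ball (12 mm diameter) that ends the peg, 105 mm from the root along the peg (101.4 mm in front of it and 27.2 mm higher); axes as the stand's.
- gate (a joint): Angle of the spring gate: a steel tongue 12 mm wide, 23.5 long, hinged on the bracket 40 mm in front of the upright's face and 40 mm above the root, hanging across the peg to 2 mm above the rod. 0: hangs shut. It swings only inwards (to 1.3 rad) against a spring: about 5 to 8 N to push the hung guide's top past it; it then drops shut behind.
- squeegee: Bystander: squeegee lying flat, loose, 0.12 kg: black handle 100 x 26 x 22 mm along x with a grey blade 54 mm long and 100 mm wide at its +x end. No hole. It may lie left or right, changing places with the guide. Origin: underside, about the middle.
- tape_roll: Bystander: loose roll of brown tape lying flat, 100 mm across, 48 mm high. Origin: centre of its underside.
- pen_cup: Bystander: loose black cup, 80 mm across, 95 mm high. Origin: centre of its underside.
There are look-alikes about, which are no part of the job. Of the things that look like the guide, take the one that is farthest to the robot's left at the start.

How it is judged:
On the way:
1. the guide hangs freely on the peg by its eye, let go (x of guide_eye in the frame of peg_root between -0.1 and 0.004 m and y of guide_eye in the frame of peg_root between -0.01 and 0.01 m and z of guide_eye in the frame of peg_root between -0.022 and 0.02 m and angle between guide's own x axis and vertical below 0.3 rad and contact force between the fingers and guide below 0.1 N and z of guide_grip in the frame of peg_root below -0.06 m), for 0.3 s.
At the end, for the whole second after the job is handed in: The guide hangs at rest by its eye on the peg behind the shut gate, rib outwards, released: eye centre under 10 mm from the upright, within 10 mm sideways, at most 22 mm below the root; within 0.12 rad of vertical and 0.15 rad of parallel to the upright. Bystanders moved under 30 mm (x of guide_eye in the frame of peg_root between -0.01 and 0.004 m and y of guide_eye in the frame of peg_root between -0.01 and 0.01 m and z of guide_eye in the frame of peg_root between -0.022 and 0.002 m and z of guide_grip in the frame of peg_root below -0.06 m and x of guide_grip in the frame of peg_root between -0.035 and -0.01 m and angle between guide's own x axis and vertical below 0.12 rad and angle between the z axis of guide and the x axis of stand, either way round below 0.15 rad and value of joint gate below 0.1 rad and linear speed of guide below 0.02 m/s and angular speed of guide below 0.2 rad/s and contact force between the fingers and guide below 0.1 N); the robot touches nothing.
It fails at once if the squeegee, tape roll or pen cup is moved more than 30 mm (distance of any of squeegee, tape_roll, pen_cup from where it was at the start of the episode above 0.03 m).
It also fails if it takes over 67 s, if anything falls off the work surface, if the arm or the gripper's body presses on something with over 40 N, if the wrist force passes 120 N, or if a joint passes its speed limit or range.

## Working session

There is one attempt and no reset: what is moved stays moved. The work goes in short steps, Python scripts to look and compute and a tool call to move; the robot and the scene stay as the last step left them, time stands still between calls to the robot, and variables do not carry over. Pictures are saved under pics/ and viewed, about 8 in all and at most 12, crops included, and the job is handed in when it is done.

Besides the shell and the picture viewer there is one more tool, called as name(argument=value, ...) on one line, values as JSON. play_rows: Moves the arm, as the interface text tells. Its arguments: {"type":"object","properties":{"increments":{"type":"array"}},"required":["increments"]}

```bash
ls; mkdir -p pics; cat > h.py <<'E'
import numpy as np, cv2
from plant import manip
from scipy.spatial.transform import Rotation as R
def Rq(q): return R.from_quat([q[1],q[2],q[3],q[0]]).as_matrix()
def w(cam,p,T=None):
    T=np.array(manip.get_calibration(cam)["T"]) if T is None else T
    return T[:3,:3]@np.array(p)+T[:3,3]
def find(cam,names,fn='tip_of',n=3):
    for q in names:
        for d in getattr(manip,fn)(q,cam)[:n]: print(cam,fn,q,round(d['p'],2),np.round(w(cam,d['xyz']),4))
def proj(cam,P):
    c=manip.get_calibration(cam);T=np.array(c["T"]);p=T[:3,:3].T@(np.array(P)-T[:3,3])
    a=p[:2]/p[2];a=a*(1+c['k1']*(a@a));return np.array([c['fx']*a[0]+c['cx'],c['fy']*a[1]+c['cy']])
def onplane(cam,uv,z):
    c=manip.get_calibration(cam);T=np.array(c["T"]);d=np.array([(uv[0]-c['cx'])/c['fx'],(uv[1]-c['cy'])/c['fy']]);a=d.copy()
    for _ in range(20): a=d/(1+c['k1']*(a@a))
    r=T[:3,:3]@np.array([a[0],a[1],1]);return T[:3,3]+r*(z-T[2,3])/r[2]
E
python3 - <<'E'
from h import *
s=manip.state();print({k:np.round(v,3) for k,v in s.items()})
ims=[manip.grab_frame(c) for c in("top","side")]
cv2.imwrite('pics/a.png',cv2.resize(np.vstack(ims),(450,600) if 0 else (400,600)))
cv2.imwrite('pics/top.png',ims[0]);cv2.imwrite('pics/side.png',ims[1])
for c in("top","side"):
    find(c,["guide","guide_eye","guide_grip","stand","peg_root","peg_tip"])
find("top",["squeegee","tape_roll","pen_cup"],n=2)
E
```

```text
pics
{'time': np.float64(0.0), 'joint_pos': array([ 1.11 ,  0.053,  1.614,  0.   ,  1.476, -0.119]), 'joint_vel': array([-0.001, -0.001,  0.002,  0.   , -0.001, -0.   ]), 'joint_efforts': array([-0.0000e+00, -3.9369e+01, -3.7017e+01, -0.0000e+00,  7.0000e-03,
       -0.0000e+00]), 'tool_pos': array([0.209, 0.589, 0.403]), 'tool_rot': array([-0.   ,  0.17 ,  0.985, -0.001]), 'contact_force': array([-0.6  ,  0.269, -0.422]), 'ft_torque': array([ 0.026, -0.026,  0.023]), 'gripper_width': np.float64(0.999)}
top tip_of guide 0.87 [ 0.4365 -0.0252  0.0029]
top tip_of guide 0.57 [0.504  0.1978 0.0017]
top tip_of guide 0.57 [ 0.2898 -0.193   0.0015]
top tip_of guide_eye 0.96 [ 0.4894 -0.0745  0.0032]
top tip_of guide_eye 0.83 [ 0.3401 -0.1485  0.0037]
top tip_of guide_eye 0.79 [0.5696 0.1813 0.0009]
top tip_of guide_grip 0.97 [ 0.2702 -0.2052  0.0179]
top tip_of guide_grip 0.75 [ 0.4198 -0.0103  0.0171]
top tip_of guide_grip 0.7 [0.4817 0.2076 0.0193]
top tip_of stand 0.64 [ 0.7426 -0.0267 -0.0011]
top tip_of peg_root 0.75 [ 0.7309 -0.0317  0.2558]
top tip_of peg_tip 0.58 [ 0.6324 -0.008   0.2831]
side tip_of guide 0.69 [ 0.5018  0.2049 -0.0043]
side tip_of guide 0.64 [ 0.4411 -0.0243  0.0033]
side tip_of guide 0.58 [ 0.2865 -0.1956  0.0009]
side tip_of guide_eye 0.9 [ 0.3385 -0.1515  0.0038]
side tip_of guide_eye 0.88 [ 0.4866 -0.067   0.0019]
side tip_of guide_grip 0.96 [0.4828 0.2089 0.0203]
side tip_of guide_grip 0.86 [ 0.2696 -0.2036  0.0138]
side tip_of guide_grip 0.76 [ 0.4179 -0.0141  0.0184]
side tip_of stand 0.58 [ 0.743  -0.0349  0.003 ]
side tip_of peg_root 0.8 [ 0.7314 -0.0281  0.2538]
side tip_of peg_tip 0.78 [ 0.636  -0.0114  0.2801]
top tip_of squeegee 0.75 [ 0.4893 -0.2571  0.0031]
top tip_of pen_cup 0.63 [ 0.7007 -0.2802 -0.0043]
top tip_of pen_cup 0.16 [ 0.63   -0.0085  0.2812]
```

View pics/top.png

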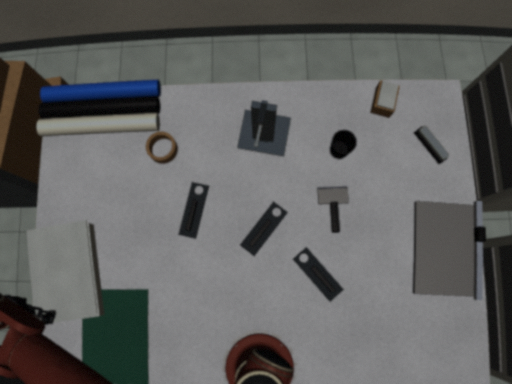

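View pics/side.png

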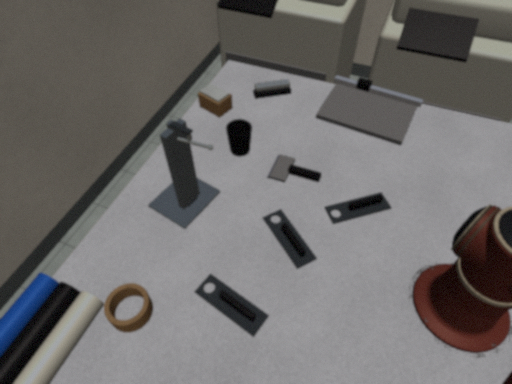

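Pictures: three look-alikes lie on the counter. The leftmost has its eye at (197,188) in the top view and (209,288) in the side view, which is world ≈ (0.50, 0.20), so that one is the guide. The stand is at top (264,130), with its peg pointing to the robot.

The tool can only point down. I'll grip the rib towards the eye end and carry the plate flat. Then I'll hook the eye over the peg ball from above and let the tail go down.

play_rows(increments=[{"offset": [-42, -26, 0], "twist": 0, "grip": 1}, {"offset": [-84, -52, 0], "twist": 0, "grip": 1}, {"offset": [-120, -78, 0], "twist": 0, "grip": 1}, {"offset": [-150, -96, 0], "twist": 0, "grip": 1}, {"offset": [-180, -114, 0], "twist": 0, "grip": 1}])

```text
time: 1.27
tool_pos: [0.3384, 0.4232, 0.4049]
tool_rot: [0.0, 0.17, 0.986, 0.0]
contact_force: [1.0, -0.6, 0.0]
gripper_width: 0.998
```

play_rows(increments=[{"offset": [-36, -22, 0], "twist": 0, "grip": 1}, {"offset": [-72, -44, 0], "twist": 0, "grip": 1}, {"offset": [-108, -66, 0], "twist": 0, "grip": 1}, {"offset": [-144, -90, 0], "twist": 0, "grip": 1}, {"offset": [-180, -114, 0], "twist": 0, "grip": 1}])

```text
time: 1.68
tool_pos: [0.4672, 0.259, 0.405]
tool_rot: [0.0, 0.17, 0.985, 0.0]
contact_force: [1.4, 0.7, -0.7]
gripper_width: 1.003
```

```bash
cat >> h.py <<'E'
def go(P,yaw=None):
    "P: wanted TCP; yaw: wanted heading of tool -x in world"
    s=manip.state();M=Rq(s['tool_rot']);d=M.T@(np.array(P)-s['tool_pos'])*1000
    print('t',round(s['time'],2),'pos',np.round(s['tool_pos'],4),'yaw(-x)',round(np.arctan2(-M[1,0],-M[0,0]),3),'F',np.round(s['contact_force'],1),'grip',round(s['gripper_width'],3),'| need',np.round(d,1))
    if yaw is not None: print('twist',-(yaw-np.arctan2(-M[1,0],-M[0,0])))
E
python3 - <<'E'
from h import *
go([0.5155,0.1979,0.30],-0.299)
E
```

```text
t 1.68 pos [0.4672 0.259  0.405 ] yaw(-x) -0.342 F [ 1.4  0.7 -0.7] grip 1.003 | need [-66.  -41.5 105.1]
twist -0.04271181784540956
```

play_rows(increments=[{"offset": [-22, -14, 30], "twist": -0.02, "grip": 1}, {"offset": [-44, -28, 50], "twist": -0.04, "grip": 1}, {"offset": [-66, -41, 70], "twist": -0.043, "grip": 1}, {"offset": [-66, -41, 70], "twist": -0.043, "grip": 1}, {"offset": [-66, -41, 70], "twist": -0.043, "grip": 1}])

```text
time: 2.1
tool_pos: [0.5149, 0.1991, 0.3331]
tool_rot: [-0.002, 0.15, 0.989, -0.001]
contact_force: [-0.6, 0.9, 0.0]
gripper_width: 0.999
```

```bash
python3 - <<'E'
from h import *
im=manip.grab_frame("wrist");cv2.imwrite('pics/w1.png',im)
for i in range(2):
    find("wrist",["guide","guide_eye","guide_grip"],n=2); im=manip.grab_frame("wrist")
find("wrist",["guide"],'boxes_of',n=1)
go([0.5155,0.1979,0.184],-0.299)
E
```

```text
wrist tip_of guide 0.81 [ 0.4343 -0.0223  0.001 ]
wrist tip_of guide 0.67 [0.5053 0.2005 0.0046]
wrist tip_of guide_eye 0.91 [0.5751 0.1845 0.009 ]
wrist tip_of guide_eye 0.8 [ 0.4912 -0.0643  0.006 ]
wrist tip_of guide_grip 0.96 [0.4838 0.2071 0.0194]
wrist tip_of guide_grip 0.68 [ 0.422  -0.0104  0.0204]
wrist tip_of guide 0.98 [0.5052 0.1995 0.0031]
wrist tip_of guide 0.55 [ 0.4348 -0.0252 -0.0009]
wrist tip_of guide_eye 0.86 [ 0.4858 -0.0682  0.0028]
wrist tip_of guide_eye 0.6 [0.5717 0.1827 0.0022]
wrist tip_of guide_grip 0.94 [0.4815 0.2048 0.016 ]
wrist tip_of guide_grip 0.75 [ 0.4179 -0.0089  0.0216]
wrist boxes_of guide 0.9 [0.491  0.2037 0.0064]
t 2.6 pos [0.5146 0.2006 0.3352] yaw(-x) -0.298 F [ 0.1 -0.2  0.2] grip 0.998 | need [ -1.5  -2.4 151.2]
twist 0.0010167649643035293
```

View pics/w1.png

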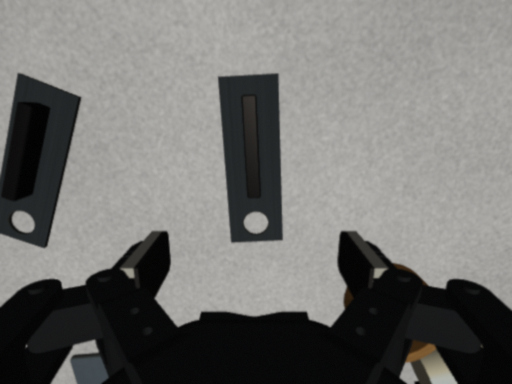

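The wrist view shows the guide in the middle, with the rib from (249,95) to (254,197) and the eye at (256,223). I'll compute its axis from these pixels.

```bash
python3 - <<'E'
from h import *
e=onplane("wrist",(256,222.5),.0025);a=onplane("wrist",(248.5,75.5),.005);b=onplane("wrist",(257,240.5),.005)
r1=onplane("wrist",(249.5,96),.031);r2=onplane("wrist",(253.5,197),.031)
for n,p,q in(("plate",a,b),("rib",r1,r2)): d=q-p;print(n,p,q,np.linalg.norm(d),np.arctan2(d[1],d[0]))
print('eye',e)
yaw=np.arctan2(b[1]-a[1],b[0]-a[0]);o=(a+b)/2;print('o',o, 'P15',o[:2]+.015*np.array([np.cos(yaw),np.sin(yaw)]))
P=o[:2]+.015*np.array([np.cos(yaw),np.sin(yaw)])
go([P[0],P[1],0.183],yaw)
E
```

```text
plate [0.41523807 0.2255451  0.005     ] [0.58954557 0.18153673 0.005     ] 0.1797771965363206 -0.24730718954645844
rib [0.4354054  0.22069313 0.031     ] [0.53006112 0.19552669 0.031     ] 0.09794414569460663 -0.25986167868896337
eye [0.56868014 0.18669038 0.0025    ]
o [0.50239182 0.20354092 0.005     ] P15 [0.51693545 0.19986901]
t 2.6 pos [0.5146 0.2006 0.3352] yaw(-x) -0.298 F [ 0.1 -0.2  0.2] grip 0.998 | need [-2.300e+00 -1.000e-01  1.522e+02]
twist -0.050676045489238014
```

play_rows(increments=[{"offset": [-2, 0, 40], "twist": -0.05, "grip": 1}, {"offset": [-2, 0, 80], "twist": -0.05, "grip": 1}, {"offset": [-2, 0, 115], "twist": -0.05, "grip": 1}, {"offset": [-2, 0, 138], "twist": -0.05, "grip": 0.8}, {"offset": [-2, 0, 152], "twist": -0.05, "grip": 0.6}])

```text
time: 3.02
tool_pos: [0.515, 0.1993, 0.1788]
tool_rot: [-0.003, 0.124, 0.992, -0.001]
contact_force: [-0.5, -0.1, -0.5]
gripper_width: 0.744
```

play_rows(increments=[{"offset": [0, 0, 0], "twist": 0, "grip": 0.3}, {"offset": [0, 0, 0], "twist": 0, "grip": 0}, {"offset": [0, 0, 0], "twist": 0, "grip": 0}, {"offset": [0, 0, 0], "twist": 0, "grip": 0}, {"offset": [0, 0, 0], "twist": 0, "grip": 0}])

```text
time: 3.43
tool_pos: [0.5178, 0.1998, 0.185]
tool_rot: [0.002, 0.124, 0.992, 0.001]
contact_force: [0.8, -0.7, 5.5]
gripper_width: 0.146
```

play_rows(increments=[{"offset": [0, 0, 0], "twist": 0, "grip": 0}, {"offset": [0, 0, 0], "twist": 0, "grip": 0}, {"offset": [0, 0, 0], "twist": 0, "grip": 0}, {"offset": [0, 0, 0], "twist": 0, "grip": 0}, {"offset": [0, 0, 0], "twist": 0, "grip": 0}])

```text
time: 3.85
tool_pos: [0.5178, 0.1999, 0.185]
tool_rot: [0.002, 0.124, 0.992, 0.001]
contact_force: [-0.7, 0.7, 7.2]
gripper_width: 0.144
```

```bash
python3 - <<'E'
from h import *
go([.516,.1995,.182],-.25)
E
```

```text
t 3.85 pos [0.5178 0.1999 0.185 ] yaw(-x) -0.249 F [-0.7  0.7  7.2] grip 0.144 | need [ 1.7 -0.8  3. ]
twist 0.001263620857936687
```

play_rows(increments=[{"offset": [0, 0, -10], "twist": 0, "grip": 0}, {"offset": [0, 0, -40], "twist": 0, "grip": 0}, {"offset": [0, 0, -75], "twist": 0, "grip": 0}, {"offset": [0, 0, -110], "twist": 0, "grip": 0}, {"offset": [0, 0, -145], "twist": 0, "grip": 0}])

```text
time: 4.27
tool_pos: [0.516, 0.1994, 0.3291]
tool_rot: [-0.001, 0.124, 0.992, -0.0]
contact_force: [0.7, -0.1, -1.6]
gripper_width: 0.143
```

play_rows(increments=[{"offset": [0, 0, -35], "twist": 0, "grip": 0}, {"offset": [0, 0, -70], "twist": 0, "grip": 0}, {"offset": [0, 0, -105], "twist": 0, "grip": 0}, {"offset": [0, 0, -140], "twist": 0, "grip": 0}, {"offset": [0, 0, -165], "twist": 0, "grip": 0}])

```text
time: 4.68
tool_pos: [0.5161, 0.1994, 0.4968]
tool_rot: [0.002, 0.124, 0.992, 0.001]
contact_force: [0.6, -0.2, -0.6]
gripper_width: 0.149
```

```bash
python3 - <<'E'
from h import *
T=np.array(manip.get_calibration("wrist")["T"]);print(np.round(T,3))
for c in("top","side","side","top"):
    im=manip.grab_frame(c); find(c,["peg_tip","peg_root","guide_eye","guide_grip","stand"],n=1)
print(cv2.imwrite('pics/w2.png',manip.grab_frame("wrist")));cv2.imwrite('pics/s2.png',manip.grab_frame("side"))
find("wrist",["guide_eye","guide_grip","peg_tip","peg_root"],n=2)
go([.5,0,.485],-.2)
E
```

```text
[[ 0.246  0.935  0.257  0.45 ]
 [ 0.969 -0.237 -0.064  0.216]
 [ 0.002  0.265 -0.964  0.466]
 [ 0.     0.     0.     1.   ]]
top tip_of peg_tip 0.92 [ 0.6301 -0.006   0.2828]
top tip_of peg_root 0.8 [ 0.729  -0.033   0.2519]
top tip_of guide_eye 0.79 [0.5695 0.1857 0.3171]
top tip_of guide_grip 0.91 [ 0.2734 -0.2064  0.0166]
top tip_of stand 0.64 [ 0.7418 -0.0286 -0.0018]
side tip_of peg_root 0.83 [ 0.731  -0.0297  0.2548]
side tip_of guide_eye 0.68 [ 0.4883 -0.0697  0.0027]
side tip_of guide_grip 0.92 [0.4797 0.2101 0.3275]
side tip_of stand 0.71 [ 0.7412 -0.0345 -0.0015]
side tip_of peg_root 0.62 [ 0.7286 -0.0299  0.2525]
side tip_of guide_eye 0.86 [ 0.3391 -0.1502  0.0035]
side tip_of guide_grip 0.97 [ 0.4198 -0.015   0.0217]
side tip_of stand 0.71 [ 0.7448 -0.0329  0.0036]
top tip_of peg_tip 0.95 [ 0.6286 -0.0066  0.2817]
top tip_of peg_root 0.83 [ 0.7313 -0.0318  0.2551]
top tip_of guide_eye 0.9 [ 0.3383 -0.1475  0.0033]
top tip_of guide_grip 0.78 [ 0.2749 -0.2062  0.0165]
top tip_of stand 0.86 [ 0.7419 -0.0249  0.0014]
True
wrist tip_of guide_eye 0.86 [ 0.3413 -0.1469  0.0032]
wrist tip_of guide_eye 0.74 [ 0.4853 -0.0648  0.0065]
wrist tip_of guide_grip 0.87 [0.4824 0.2085 0.3243]
wrist tip_of guide_grip 0.57 [ 0.4219 -0.0123  0.0173]
t 6.18 pos [0.5167 0.1996 0.4927] yaw(-x) -0.249 F [ 0.8  0.4 -1.5] grip 0.145 | need [ -32.9 -197.5    7.7]
twist -0.04875434909829909
```

```bash
python3 - <<'E'
import cv2,numpy as np
a=cv2.imread('pics/w2.png');b=cv2.imread('pics/s2.png')
cv2.imwrite('pics/c2.png',np.hstack([cv2.resize(a,(400,300)),cv2.resize(b,(400,300))]))
E
```

```text
(no output)
```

View pics/c2.png

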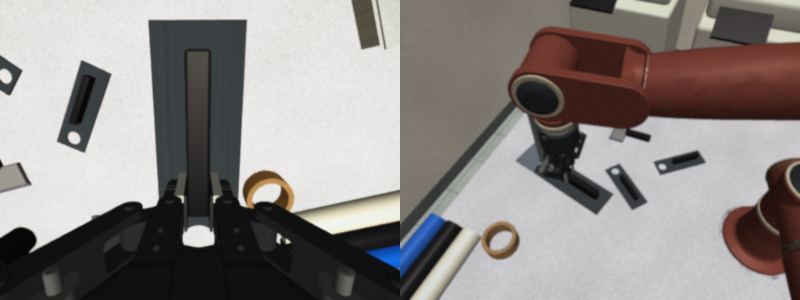

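The guide is held flat and level in the gripper, with its rib between the pads. Next I'll refine the peg from the first pictures.

```bash
python3 - <<'E'
from h import *
a=cv2.imread('pics/top.png')[90:160,235:295];b=cv2.imread('pics/side.png')[110:180,155:215+10]
f=lambda i:cv2.convertScaleAbs(cv2.resize(i,None,fx=6,fy=6,interpolation=cv2.INTER_CUBIC),alpha=1.8)
cv2.imwrite('pics/c3.png',np.hstack([f(a),f(b)]))
root=np.array([.7304,-.0307,.255])
for y in(-.2,-.23,-.26):
    tip=root+np.array([-.1014*np.cos(y),-.1014*np.sin(y),.0272])
    for c,o in(("top",(235,90)),("side",(155,110))): print(y,c,'tip',(proj(c,tip)-o)*6,'root',(proj(c,root)-o)*6, 'foot',(proj(c,[.7304+.01*np.cos(y),-.0307+.01*np.sin(y),0])-o)*6)
E
```

```text
-0.2 top tip [129.44966163 327.50115836] root [168.04626489 137.45243175] foot [167.73131782 290.2358996 ]
-0.2 side tip [333.46638478 218.34531608] root [137.19168775 169.04600616] foot [209.59793907 551.49501631]
-0.23 top tip [122.67040958 326.27826179] root [168.04626489 137.45243175] foot [168.25653064 290.33039816]
-0.23 side tip [328.27625735 223.13514408] root [137.19168775 169.04600616] foot [210.00540699 551.08839742]
-0.26 top tip [115.93540981 324.86210226] root [168.04626489 137.45243175] foot [168.77856005 290.439888  ]
-0.26 side tip [322.87574895 227.84249916] root [137.19168775 169.04600616] foot [210.42672397 550.69039162]
```

View pics/c3.png

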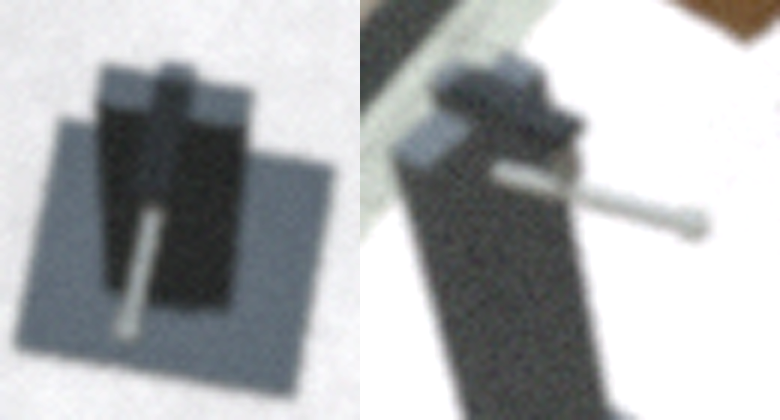

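The crop shows the ball at top-crop (126,329) and side-crop (337,222), and the foot corners at (17,348), (297,395), (62,120) and (332,165).

```bash
python3 - <<'E'
from h import *
from scipy.optimize import least_squares
t=np.array([126,329])/6+[235,90]; s=np.array([337,222])/6+[155,110]
r=least_squares(lambda p:np.r_[proj("top",p)-t,proj("side",p)-s],[.63,-.01,.28]);print('tip',r.x,r.fun)
c=[onplane("top",np.array(p)/6+[235,90],.01) for p in((17,348),(297,395),(62,120),(332,165))]
d=(c[0]-c[1]+c[2]-c[3]);print('foot yaw',np.arctan2(-d[0],d[1]),'len',np.linalg.norm(c[0]-c[1]),np.linalg.norm(c[0]-c[2]),'centre',sum(c)/4)
d=(c[2]-c[0]+c[3]-c[1]);print(np.arctan2(d[1],d[0]))
# joint fit: stand origin(x,y),yaw using tip pixels + nets
def st(v):
    x,y,a=v;ex=np.array([np.cos(a),np.sin(a)]);o=np.array([x,y]);root=np.r_[o-.01*ex,.255];return root,root+np.r_[-.1014*ex,.0272]
def f(v):
    root,tip=st(v);return np.r_[proj("top",tip)-t,proj("side",tip)-s,(root[:2]-[.7304,-.0307])/.003]
r=least_squares(f,[.74,-.03,-.22]);print(r.x,r.fun,st(r.x))
E
```

```text
tip [ 0.62951236 -0.00922759  0.28229199] [ 0.08740032  0.30037333 -0.25008993 -0.07009148]
foot yaw -0.20280179579864618 len 0.1572894374528675 0.1369021016895449 centre [ 0.75715822 -0.03823408  0.01      ]
-0.19478491726703023
[ 0.73898804 -0.03251807 -0.20861783] [ 0.16563937  0.13049915 -0.40081619 -0.16259772 -0.39837973  0.08433612] (array([ 0.72920486, -0.03044699,  0.255     ]), array([ 0.6300034 , -0.00944625,  0.2822    ]))
```

play_rows(increments=[{"offset": [-10, -35, 0], "twist": -0.01, "grip": 0}, {"offset": [-20, -70, 0], "twist": -0.02, "grip": 0}, {"offset": [-30, -105, 0], "twist": -0.03, "grip": 0}, {"offset": [-45, -140, 0], "twist": -0.045, "grip": 0}, {"offset": [-60, -176, 0], "twist": -0.045, "grip": 0}])

```text
time: 6.6
tool_pos: [0.5312, 0.0128, 0.493]
tool_rot: [0.0, 0.101, 0.995, 0.0]
contact_force: [1.2, 0.3, -2.4]
gripper_width: 0.147
```

```bash
python3 - <<'E'
from h import *
go([.5835,.0004,.485],-.205)
E
```

```text
t 6.6 pos [0.5312 0.0128 0.493 ] yaw(-x) -0.202 F [ 1.2  0.3 -2.4] grip 0.147 | need [-53.7  -1.6   8.1]
twist 0.0025515575962469783
```

Now slowly to above the ball, then a check with a side picture.

play_rows(increments=[{"offset": [-15, -1, 0], "twist": 0.002, "grip": 0}, {"offset": [-30, -1, 0], "twist": 0.002, "grip": 0}, {"offset": [-45, -1.5, 0], "twist": 0.002, "grip": 0}, {"offset": [-54, -1.5, 0], "twist": 0.002, "grip": 0}, {"offset": [-54, -1.5, 0], "twist": 0.002, "grip": 0}])

```text
time: 7.02
tool_pos: [0.5852, 0.0014, 0.4922]
tool_rot: [-0.0, 0.103, 0.995, -0.0]
contact_force: [-0.2, 0.3, -2.8]
gripper_width: 0.144
```

```bash
python3 - <<'E'
from h import *
for i in range(2):
  for c in("top","side","wrist"):
    im=manip.grab_frame(c); cv2.imwrite(f'pics/{c}4.png',im); find(c,["guide_eye","guide_grip","peg_tip"],n=1)
go([.5835,.0004,.485],-.205)
for c in("top","side"): print(c,proj(c,[.636,-.01,.3]))
a=cv2.imread('pics/top4.png')[70:190,200:320];b=cv2.imread('pics/side4.png')[70:190,130:280]
f=lambda i:cv2.convertScaleAbs(cv2.resize(i,None,fx=2.9,fy=4,interpolation=cv2.INTER_CUBIC) if 0 else cv2.resize(i,None,fx=2.9,fy=2.9,interpolation=cv2.INTER_CUBIC),alpha=1.5)
cv2.imwrite('pics/c4.png',np.hstack([f(a),f(b)]))
E
```

```text
top tip_of guide_eye 0.72 [ 0.337  -0.1475  0.003 ]
top tip_of guide_grip 0.92 [ 0.2705 -0.2058  0.0146]
top tip_of peg_tip 0.42 [0.7098 0.3106 0.0025]
side tip_of guide_eye 0.98 [ 0.3399 -0.1509  0.004 ]
side tip_of guide_grip 0.89 [ 0.4195 -0.0145  0.0202]
wrist tip_of guide_eye 0.82 [ 0.3377 -0.1475  0.008 ]
wrist tip_of guide_grip 0.6 [0.55   0.0088 0.3254]
top tip_of guide_eye 0.74 [ 0.3394 -0.1473  0.002 ]
top tip_of guide_grip 0.79 [0.5494 0.0142 0.3249]
side tip_of guide_eye 0.95 [ 0.3388 -0.1524  0.0004]
side tip_of guide_grip 0.92 [0.5474 0.012  0.3266]
side tip_of peg_tip 0.59 [0.7081 0.3093 0.002 ]
wrist tip_of guide_eye 0.96 [ 0.3383 -0.1463  0.0029]
wrist tip_of guide_grip 0.88 [0.5483 0.0086 0.3239]
t 8.22 pos [0.5841 0.0018 0.4927] yaw(-x) -0.206 F [-0.3  0.8 -1.7] grip 0.148 | need [ 0.3 -1.5  7.7]
twist -0.0007847546463041477
top [256.25910194 140.71993096]
side [207.60382198 140.05301653]
```

View pics/c4.png

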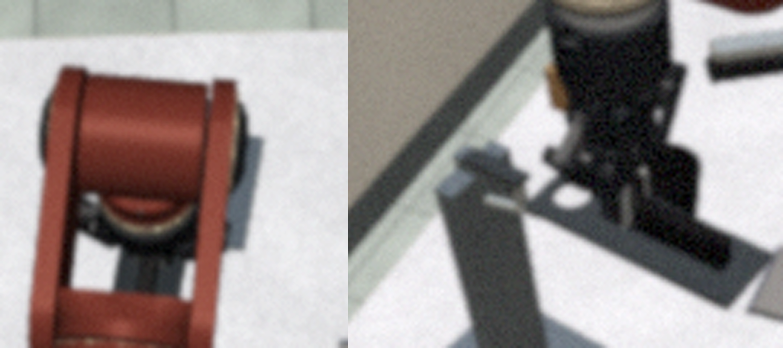

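```bash
python3 - <<'E'
from h import *
print(onplane("side",(208.3,137.9),.3105), proj("side",[.6364,-.0094,.3105]))
go([.5835,.0004,.469],-.205)
E
```

```text
[ 0.63154398 -0.00695029  0.3105    ] [206.79779384 136.59931873]
t 8.22 pos [0.5841 0.0018 0.4927] yaw(-x) -0.206 F [-0.3  0.8 -1.7] grip 0.148 | need [ 0.3 -1.5 23.7]
twist -0.0007847546463041477
```

play_rows(increments=[{"offset": [-1, -2, 6], "twist": 0, "grip": 0}, {"offset": [-1, -2, 12], "twist": 0, "grip": 0}, {"offset": [-1, -2, 17], "twist": 0, "grip": 0}, {"offset": [-1, -2, 20], "twist": 0, "grip": 0}, {"offset": [-1, -2, 22], "twist": 0, "grip": 0}])

```text
time: 8.63
tool_pos: [0.5846, -0.0004, 0.4694]
tool_rot: [-0.001, 0.103, 0.995, 0.0]
contact_force: [-0.8, 0.6, -1.3]
gripper_width: 0.143
```

play_rows(increments=[{"offset": [0, 0, 1], "twist": 0, "grip": 0}, {"offset": [0, 0, 2], "twist": 0, "grip": 0}, {"offset": [0, 0, 3], "twist": 0, "grip": 0}, {"offset": [0, 0, 4], "twist": 0, "grip": 0}, {"offset": [0, 0, 4], "twist": 0, "grip": 0}])

```text
time: 9.05
tool_pos: [0.5847, -0.0003, 0.4667]
tool_rot: [0.0, 0.103, 0.995, -0.0]
contact_force: [-0.2, -0.3, -1.1]
gripper_width: 0.152
```

```bash
python3 - <<'E'
from h import *
go([.5835,.0004,.463],-.205)
im=manip.grab_frame("side");cv2.imwrite('pics/side5.png',im)
find("side",["guide_grip","peg_tip"],n=1)
cv2.imwrite('pics/c5.png',cv2.convertScaleAbs(cv2.resize(im[100:190,140:260],None,fx=6,fy=6,interpolation=cv2.INTER_CUBIC),alpha=1.5))
E
```

```text
t 9.05 pos [ 5.847e-01 -3.000e-04  4.667e-01] yaw(-x) -0.206 F [-0.2 -0.3 -1.1] grip 0.152 | need [1.3 0.5 3.7]
twist -0.0007105242596938399
side tip_of guide_grip 0.94 [ 0.4193 -0.0143  0.0197]
side tip_of peg_tip 0.83 [ 0.6347 -0.0088  0.2805]
```

View pics/c5.png

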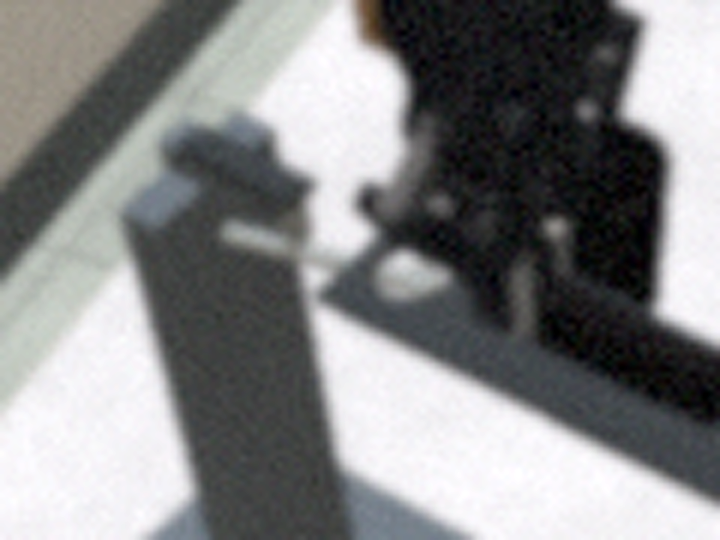

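The ball shows inside the eye at crop (435,280) and no force is felt. I'll keep lowering so the far rim rests on the rod and the plate tips tail-down in the grip.

play_rows(increments=[{"offset": [1, 0, 1], "twist": 0, "grip": 0}, {"offset": [2, 0, 2], "twist": 0, "grip": 0}, {"offset": [2, 0, 4], "twist": 0, "grip": 0}, {"offset": [2, 0, 6], "twist": 0, "grip": 0}, {"offset": [2, 0, 7], "twist": 0, "grip": 0}])

```text
time: 9.62
tool_pos: [0.5831, 0.0, 0.4629]
tool_rot: [0.003, 0.103, 0.995, -0.0]
contact_force: [0.3, -0.0, 9.1]
gripper_width: 0.148
```

play_rows(increments=[{"offset": [0.5, 0, 2], "twist": 0, "grip": 0}, {"offset": [1, 0, 4], "twist": 0, "grip": 0}, {"offset": [1.5, 0, 6], "twist": 0, "grip": 0}, {"offset": [2, 0, 8], "twist": 0, "grip": 0}, {"offset": [2, 0, 8], "twist": 0, "grip": 0}])

```text
time: 10.03
tool_pos: [0.5812, 0.0004, 0.4547]
tool_rot: [0.003, 0.103, 0.995, -0.0]
contact_force: [1.8, -0.5, 6.3]
gripper_width: 0.147
```

```bash
python3 - <<'E'
from h import *
go([.5835,.0004,.463],-.205)
for i in range(2):
  for c in("side","wrist"):
    im=manip.grab_frame(c);cv2.imwrite(f'pics/{c}6.png',im)
    find(c,["guide_grip","guide_eye","guide","peg_tip"],n=2)
E
```

```text
t 10.03 pos [5.812e-01 4.000e-04 4.547e-01] yaw(-x) -0.206 F [ 1.8 -0.5  6.3] grip 0.147 | need [-2.3  0.4 -8.3]
twist -0.0007091695627408356
side tip_of guide_grip 0.94 [0.5469 0.0113 0.285 ]
side tip_of guide_grip 0.92 [ 0.2675 -0.2068  0.0189]
side tip_of guide_eye 0.76 [ 0.4867 -0.0719  0.0039]
side tip_of guide_eye 0.62 [ 0.6378 -0.0083  0.2772]
side tip_of guide 0.87 [ 0.4376 -0.0209  0.0039]
side tip_of guide 0.73 [ 0.2887 -0.1955 -0.0008]
side tip_of peg_tip 0.7 [ 0.6345 -0.0102  0.2829]
side tip_of peg_tip 0.41 [ 0.4954 -0.2494  0.0017]
wrist tip_of guide_grip 0.92 [ 0.4183 -0.0122  0.0216]
wrist tip_of guide_grip 0.62 [ 0.6874 -0.2822 -0.0008]
wrist tip_of guide_eye 0.79 [ 0.4897 -0.0689  0.0063]
wrist tip_of guide 0.58 [ 4.332e-01 -2.470e-02 -4.000e-04]
wrist tip_of peg_tip 0.97 [ 0.634  -0.0064  0.2822]
side tip_of guide_grip 0.83 [ 0.4183 -0.0133  0.021 ]
side tip_of guide_grip 0.6 [0.5489 0.0099 0.2847]
side tip_of guide_eye 0.94 [ 0.6357 -0.0097  0.277 ]
side tip_of guide_eye 0.63 [ 0.3374 -0.1522  0.0025]
side tip_of guide 0.76 [0.5701 0.0056 0.2668]
side tip_of guide 0.7 [ 0.4397 -0.0246 -0.0014]
side tip_of peg_tip 0.86 [ 0.6332 -0.0113  0.2835]
wrist tip_of guide_grip 0.78 [ 0.418  -0.0114  0.0185]
wrist tip_of guide_eye 0.7 [ 0.4874 -0.068   0.0069]
wrist tip_of guide 0.84 [0.5741 0.0028 0.272 ]
wrist tip_of guide 0.65 [ 4.338e-01 -2.700e-02 -2.000e-04]
wrist tip_of peg_tip 0.73 [ 0.6309 -0.0095  0.283 ]
```

Working: the plate tips and the force is about 6 N. I'll continue.

play_rows(increments=[{"offset": [0, 0, 3], "twist": 0, "grip": 0}, {"offset": [0, 0, 6], "twist": 0, "grip": 0}, {"offset": [0, 0, 9], "twist": 0, "grip": 0}, {"offset": [0, 0, 12], "twist": 0, "grip": 0}, {"offset": [0, 0, 14], "twist": 0, "grip": 0}])

```text
time: 11.45
tool_pos: [0.5816, 0.0002, 0.441]
tool_rot: [0.004, 0.103, 0.995, -0.0]
contact_force: [4.5, -1.6, 6.1]
gripper_width: 0.147
```

play_rows(increments=[{"offset": [-1, 0, 3], "twist": 0, "grip": 0}, {"offset": [-2, 0, 6], "twist": 0, "grip": 0}, {"offset": [-3, 0, 9], "twist": 0, "grip": 0}, {"offset": [-4, 0, 12], "twist": 0, "grip": 0}, {"offset": [-5, 0, 14], "twist": 0, "grip": 0}])

```text
time: 11.87
tool_pos: [0.5865, -0.0008, 0.427]
tool_rot: [0.004, 0.103, 0.995, -0.0]
contact_force: [0.4, 0.1, 7.9]
gripper_width: 0.152
```

```bash
python3 - <<'E'
from h import *
go([.5835,.0004,.463],-.205)
for i in range(2):
  for c in("side","wrist"):
    im=manip.grab_frame(c);cv2.imwrite(f'pics/{c}7.png',im)
    for q in ["guide_grip","guide_eye","guide","peg_tip"]:
      for d in manip.tip_of(q,c):
        p=w(c,d['xyz'])
        if p[2]>.1: print(c,q,round(d['p'],2),np.round(p,4))
cv2.imwrite('pics/c7.png',np.hstack([cv2.convertScaleAbs(cv2.resize(cv2.imread('pics/side7.png')[100:200,150:250],None,fx=4,fy=4,interpolation=cv2.INTER_CUBIC),alpha=1.5),cv2.resize(cv2.imread('pics/wrist7.png'),(400,400))]))
E
```

```text
t 11.87 pos [ 0.5865 -0.0008  0.427 ] yaw(-x) -0.206 F [0.4 0.1 7.9] grip 0.152 | need [  2.9   0.6 -36. ]
twist -0.001025762633677263
side guide_grip 0.67 [0.5628 0.0064 0.2458]
side guide_eye 0.72 [ 0.6434 -0.0111  0.2729]
side guide 0.61 [ 5.893e-01 -2.000e-04  2.351e-01]
wrist guide_grip 0.6 [0.5649 0.007  0.2426]
wrist guide 0.77 [ 0.591  -0.0018  0.24  ]
side guide_grip 0.91 [0.5638 0.0086 0.2485]
side guide_eye 0.79 [ 0.6477 -0.0115  0.2695]
side guide 0.93 [ 5.918e-01 -2.000e-04  2.367e-01]
wrist guide_grip 0.84 [0.5653 0.0028 0.2438]
wrist guide 0.89 [ 0.5927 -0.0017  0.2433]
```

View pics/c7.png

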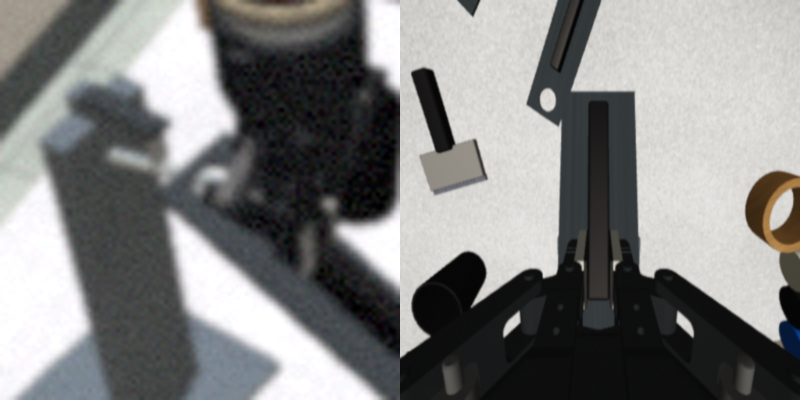

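The plate is now tilted about 31° tail-down. The eye is about 15 mm inward of the ball and 7 mm below the peg line, so the rod is through the eye. I'll tilt further and go inward.

play_rows(increments=[{"offset": [-2, 0, 4], "twist": 0, "grip": 0}, {"offset": [-4, 0, 8], "twist": 0, "grip": 0}, {"offset": [-6, 0, 12], "twist": 0, "grip": 0}, {"offset": [-9, 0, 15], "twist": 0, "grip": 0}, {"offset": [-12, 0, 17], "twist": 0, "grip": 0}])

```text
time: 13.28
tool_pos: [0.5983, -0.0032, 0.4099]
tool_rot: [0.004, 0.103, 0.995, -0.0]
contact_force: [0.4, -0.4, 7.6]
gripper_width: 0.148
```

```bash
cat >> h.py <<'E'
def gl(n=2,cams=("side","wrist")):
    r={}
    for i in range(n):
      for c in cams:
        im=manip.grab_frame(c);cv2.imwrite(f'pics/{c}_last.png',im)
        for q in ["guide_grip","guide_eye","guide","peg_tip","peg_root"]:
          for d in manip.tip_of(q,c):
            p=w(c,d['xyz'])
            if p[2]>.06: r.setdefault(q,[]).append(np.r_[p,d['p']])
    ro=np.array([.7295,-.0303,.255]);a=-.205;S=np.array([[np.cos(a),np.sin(a),0],[-np.sin(a),np.cos(a),0],[0,0,1]])
    for q,v in r.items():
        v=np.array(v);print(q,len(v),'med',np.round(np.median(v[:,:3],0),4),'in root frame mm',np.round(S@(np.median(v[:,:3],0)-ro)*1000,1))
E
python3 - <<'E'
from h import *
go([.5835,.0004,.463],-.205); gl(3,("side","top","wrist"))
E
```

```text
t 13.28 pos [ 0.5983 -0.0032  0.4099] yaw(-x) -0.206 F [ 0.4 -0.4  7.6] grip 0.148 | need [ 14.8   0.5 -53.2]
twist -0.0009457005911875649
guide_grip 9 med [0.5821 0.002  0.2275] in root frame mm [-150.9    1.6  -27.5]
guide_eye 5 med [ 0.6583 -0.0133  0.2646] in root frame mm [-73.2   2.2   9.6]
guide 9 med [ 0.6106 -0.005   0.225 ] in root frame mm [-121.5    0.5  -30. ]
peg_tip 6 med [ 0.6344 -0.0102  0.2706] in root frame mm [-97.2   0.3  15.6]
peg_root 5 med [ 0.7302 -0.0298  0.2559] in root frame mm [0.6 0.6 0.9]
```

play_rows(increments=[{"offset": [-2, 0, 3], "twist": 0, "grip": 0}, {"offset": [-4, 0, 6], "twist": 0, "grip": 0}, {"offset": [-7, 0, 9], "twist": 0, "grip": 0}, {"offset": [-9, 0, 11], "twist": 0, "grip": 0}, {"offset": [-9, 0, 11], "twist": 0, "grip": 0}])

```text
time: 16.4
tool_pos: [0.6078, -0.0053, 0.3993]
tool_rot: [0.005, 0.103, 0.995, -0.0]
contact_force: [5.8, -1.8, 4.3]
gripper_width: 0.147
```

play_rows(increments=[{"offset": [0, 0, 0], "twist": 0, "grip": 0.18}, {"offset": [0, 0, 0], "twist": 0, "grip": 0.19}, {"offset": [0, 0, 0], "twist": 0, "grip": 0.2}, {"offset": [0, 0, 0], "twist": 0, "grip": 0.21}, {"offset": [0, 0, 0], "twist": 0, "grip": 0.22}])

```text
time: 16.82
tool_pos: [0.6059, -0.0048, 0.3948]
tool_rot: [-0.001, 0.103, 0.995, 0.0]
contact_force: [0.2, -0.2, 0.5]
gripper_width: 0.216
```

```bash
python3 - <<'E'
from h import *
go([.5835,.0004,.463],-.205); gl(2,("side","wrist"));go([.5835,.0004,.463],-.205)
E
```

```text
t 16.82 pos [ 0.6059 -0.0048  0.3948] yaw(-x) -0.206 F [ 0.2 -0.2  0.5] grip 0.216 | need [ 23.1   0.5 -68.1]
twist -0.0007026946963047676
guide_eye 2 med [ 0.6823 -0.0206  0.256 ] in root frame mm [-48.2  -0.1   1. ]
guide 3 med [ 0.6835 -0.019   0.1886] in root frame mm [-47.4   1.7 -66.4]
peg_tip 2 med [ 0.6324 -0.0105  0.2813] in root frame mm [-99.1  -0.4  26.3]
peg_root 2 med [ 0.7305 -0.0291  0.2539] in root frame mm [ 0.7  1.4 -1.1]
guide_grip 3 med [ 0.6647 -0.0123  0.1689] in root frame mm [-67.1   4.5 -86.1]
t 18.02 pos [ 0.6062 -0.0049  0.3957] yaw(-x) -0.206 F [0.3 0.2 0.6] grip 0.219 | need [ 23.3   0.5 -67.3]
twist -0.0007901556504819884
```

The guide hangs vertically on the peg with its eye at −48 mm, and it has been free for over a second. Next I'll open the fingers to straddle the peg, rise 15 mm and go forward.

play_rows(increments=[{"offset": [0, 0, -8], "twist": 0, "grip": 0.35}, {"offset": [0, 0, -15], "twist": 0, "grip": 0.35}, {"offset": [0, 0, -15], "twist": 0, "grip": 0.35}, {"offset": [-10, 0, -15], "twist": 0, "grip": 0.35}, {"offset": [-20, 0, -15], "twist": 0, "grip": 0.35}])

```text
time: 18.43
tool_pos: [0.6264, -0.009, 0.4113]
tool_rot: [0.001, 0.103, 0.995, -0.0]
contact_force: [1.1, -0.3, -0.3]
gripper_width: 0.354
```

play_rows(increments=[{"offset": [-10, 0, 0], "twist": 0, "grip": 0.35}, {"offset": [-20, 0, 0], "twist": 0, "grip": 0.35}, {"offset": [-30, 0, 0], "twist": 0, "grip": 0.35}, {"offset": [-30, 0, 0], "twist": 0, "grip": 0.35}, {"offset": [-30, 0, 0], "twist": 0, "grip": 0.35}])

```text
time: 18.85
tool_pos: [0.6558, -0.0153, 0.4101]
tool_rot: [-0.001, 0.103, 0.995, 0.0]
contact_force: [0.4, 0.7, 0.4]
gripper_width: 0.351
```

```bash
cat >> h.py <<'E'
def rf():
    s=manip.state();a=-.205;S=np.array([[np.cos(a),np.sin(a),0],[-np.sin(a),np.cos(a),0],[0,0,1]])
    print('TCP root frame',np.round(S@(np.array(s['tool_pos'])-[.7295,-.0303,.255])*1000,1),'F stand',np.round(S@np.array(s['contact_force']),1))
E
python3 - <<'E'
from h import *
go([.5835,.0004,.463],-.205);rf();gl(2,("side",))
im=cv2.imread('pics/side_last.png')[90:200,140:260]
cv2.imwrite('pics/c8.png',cv2.convertScaleAbs(cv2.resize(im,None,fx=5,fy=5,interpolation=cv2.INTER_CUBIC),alpha=1.5))
E
```

```text
t 18.85 pos [ 0.6558 -0.0153  0.4101] yaw(-x) -0.206 F [0.4 0.7 0.4] grip 0.351 | need [ 74.    0.6 -52.8]
twist -0.0010086513723158441
TCP root frame [-75.2  -0.3 155.1] F stand [0.2 0.7 0.4]
guide_grip 3 med [ 0.6765 -0.014   0.1729] in root frame mm [-55.2   5.1 -82.1]
guide_eye 2 med [ 0.6833 -0.0213  0.2559] in root frame mm [-47.   -0.5   0.9]
guide 3 med [ 0.6843 -0.018   0.1865] in root frame mm [-46.7   2.8 -68.5]
peg_tip 2 med [ 0.6337 -0.0112  0.2784] in root frame mm [-97.7  -0.8  23.4]
peg_root 2 med [ 0.73   -0.0278  0.2534] in root frame mm [ 0.   2.5 -1.6]
```

View pics/c8.png

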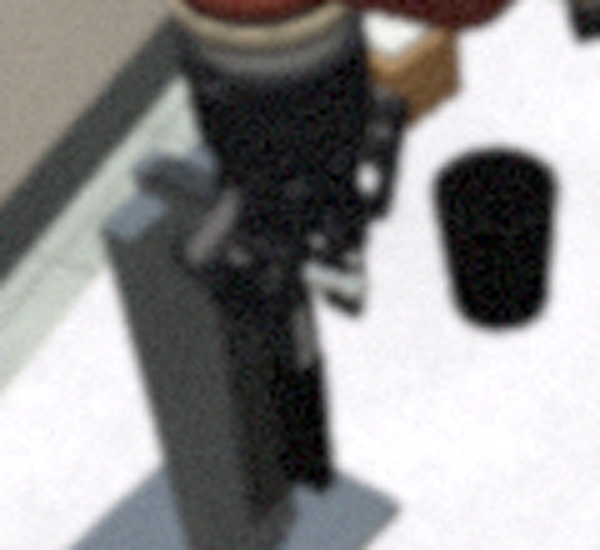

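The guide hangs close in front of the gate, and the fingers straddle the peg with the ball at crop (345,290) behind them. I'll push inward.

play_rows(increments=[{"offset": [-5, 0, 0], "twist": 0, "grip": 0.35}, {"offset": [-10, 0, 0], "twist": 0, "grip": 0.35}, {"offset": [-15, 0, 0], "twist": 0, "grip": 0.35}, {"offset": [-20, 0, 0], "twist": 0, "grip": 0.35}, {"offset": [-25, 0, 0], "twist": 0, "grip": 0.35}])

```text
time: 19.87
tool_pos: [0.6793, -0.02, 0.4097]
tool_rot: [-0.003, 0.103, 0.995, 0.0]
contact_force: [-8.2, 1.1, 0.3]
gripper_width: 0.349
```

play_rows(increments=[{"offset": [-5, 0, 0], "twist": 0, "grip": 0.35}, {"offset": [-10, 0, 0], "twist": 0, "grip": 0.35}, {"offset": [-14, 0, 0], "twist": 0, "grip": 0.35}, {"offset": [-18, 0, 0], "twist": 0, "grip": 0.35}, {"offset": [-20, 0, 0], "twist": 0, "grip": 0.35}])

```text
time: 20.28
tool_pos: [0.7, -0.0245, 0.4108]
tool_rot: [0.001, 0.103, 0.995, -0.0]
contact_force: [-0.4, 0.4, 0.3]
gripper_width: 0.353
```

```bash
python3 - <<'E'
from h import *
rf();gl(2,("side",))
E
```

```text
TCP root frame [-30.   -0.3 155.8] F stand [-0.4  0.4  0.3]
guide_grip 3 med [ 0.7058 -0.023   0.1661] in root frame mm [-24.7   2.3 -88.9]
guide_eye 2 med [ 0.7128 -0.0269  0.2476] in root frame mm [-17.1  -0.1  -7.4]
guide 2 med [ 0.7198 -0.0258  0.1781] in root frame mm [-10.4   2.4 -76.9]
peg_tip 2 med [ 0.631  -0.0093  0.2809] in root frame mm [-100.7    0.5   25.9]
peg_root 2 med [ 0.7326 -0.0266  0.2525] in root frame mm [ 2.3  4.2 -2.5]
```

Past the gate (8 N peak, now 0). I'll push on to the face, gently.

play_rows(increments=[{"offset": [-4, 0, 0], "twist": 0, "grip": 0.35}, {"offset": [-8, 0, 0], "twist": 0, "grip": 0.35}, {"offset": [-11, 0, 0], "twist": 0, "grip": 0.35}, {"offset": [-14, 0, 0], "twist": 0, "grip": 0.35}, {"offset": [-16, 0, 0], "twist": 0, "grip": 0.35}])

```text
time: 21.3
tool_pos: [0.7144, -0.0274, 0.4105]
tool_rot: [-0.003, 0.103, 0.995, 0.0]
contact_force: [-14.1, 2.3, 4.8]
gripper_width: 0.354
```

```bash
python3 - <<'E'
from h import *
rf();gl(2,("side",))
E
```

```text
TCP root frame [-15.4  -0.3 155.5] F stand [-14.2  -0.6   4.8]
guide_grip 2 med [ 0.7097 -0.0226  0.1606] in root frame mm [-21.    3.5 -94.4]
guide_eye 1 med [ 0.7236 -0.0278  0.2425] in root frame mm [ -6.3   1.3 -12.5]
guide 2 med [ 0.729  -0.0287  0.1734] in root frame mm [ -0.8   1.5 -81.6]
peg_tip 2 med [ 0.6353 -0.011   0.2821] in root frame mm [-96.2  -0.3  27.1]
peg_root 2 med [ 0.7304 -0.0282  0.2528] in root frame mm [ 0.5  2.2 -2.2]
```

The guide is against the face (14 N with the TCP at −15 mm, as expected). I'll retreat straight back, then up.

play_rows(increments=[{"offset": [4, 0, 0], "twist": 0, "grip": 0.35}, {"offset": [14, 0, 0], "twist": 0, "grip": 0.35}, {"offset": [34, 0, 0], "twist": 0, "grip": 0.35}, {"offset": [60, 0, 0], "twist": 0, "grip": 0.35}, {"offset": [90, 0, 0], "twist": 0, "grip": 0.35}])

```text
time: 22.32
tool_pos: [0.6265, -0.0093, 0.4105]
tool_rot: [0.0, 0.103, 0.995, -0.0]
contact_force: [0.1, 0.0, -0.1]
gripper_width: 0.352
```

play_rows(increments=[{"offset": [30, 0, -10], "twist": 0, "grip": 0.35}, {"offset": [65, 0, -20], "twist": 0, "grip": 0.35}, {"offset": [100, 0, -30], "twist": 0, "grip": 0.35}, {"offset": [130, 0, -40], "twist": 0, "grip": 0.35}, {"offset": [150, 0, -40], "twist": 0, "grip": 0.35}])

```text
time: 22.73
tool_pos: [0.4782, 0.022, 0.4534]
tool_rot: [0.002, 0.103, 0.995, 0.0]
contact_force: [-0.2, 0.3, -0.1]
gripper_width: 0.349
```

```bash
python3 - <<'E'
from h import *
rf();gl(3,("side","top"))
for c,q in(("side","gate"),("top","squeegee"),("top","tape_roll"),("top","pen_cup")): find(c,[q],'tip_of',1)
im=cv2.imread('pics/side_last.png')[90:210,130:230];im2=cv2.imread('pics/top_last.png')
cv2.imwrite('pics/c9.png',np.hstack([cv2.convertScaleAbs(cv2.resize(im,None,fx=4.5,fy=4.5,interpolation=cv2.INTER_CUBIC),alpha=1.5),cv2.resize(im2[80:250,130:250],(340,540))]) if 0 else cv2.convertScaleAbs(cv2.resize(im,None,fx=5,fy=5,interpolation=cv2.INTER_CUBIC),alpha=1.6))
E
```

```text
TCP root frame [-256.7    0.   198.4] F stand [-0.2  0.2 -0.1]
guide_grip 7 med [ 0.7119 -0.0216  0.1601] in root frame mm [-19.    4.9 -94.9]
guide_eye 6 med [ 0.7291 -0.0303  0.2453] in root frame mm [-0.4 -0.1 -9.7]
guide 7 med [ 0.7276 -0.0295  0.1783] in root frame mm [ -2.    0.4 -76.7]
peg_tip 6 med [ 0.6331 -0.0086  0.2802] in root frame mm [-98.8   1.7  25.2]
peg_root 6 med [ 0.7306 -0.031   0.2553] in root frame mm [ 1.2 -0.5  0.3]Traceback (most recent call last):
  File "<stdin>", line 3, in <module>
  File "h.py", line 10, in find
    for d in getattr(manip,fn)(q,cam)[:n]: print(cam,fn,q,round(d['p'],2),np.round(w(cam,d['xyz']),4))
             ~~~~~~~~~~~~~~~~~^^^^^^^
ValueError: it knows: guide, guide_eye, guide_grip, peg_root, peg_tip, pen_cup, squeegee, stand, tape_roll
```

```bash
python3 - <<'E'
from h import *
find("top",["squeegee","tape_roll","pen_cup"],'tip_of',1)
im=cv2.imread('pics/side_last.png')[90:210,130:230]
cv2.imwrite('pics/c9.png',cv2.convertScaleAbs(cv2.resize(im,None,fx=5,fy=5,interpolation=cv2.INTER_CUBIC),alpha=1.6))
E
```

```text
top tip_of squeegee 0.95 [ 0.4897 -0.2551  0.0038]
top tip_of tape_roll 0.77 [ 0.7139  0.3079 -0.    ]
top tip_of pen_cup 0.86 [ 0.6989 -0.2846 -0.0033]
```

View pics/c9.png

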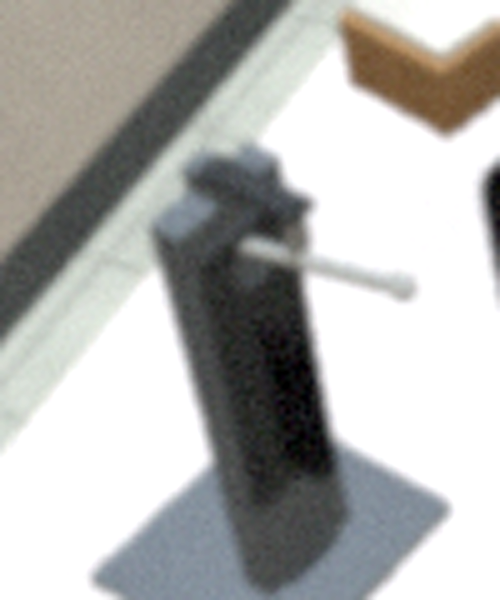

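The guide hangs flat on the upright with its rib outwards (crop (300,380)), and the peg is clear out to the ball at (400,288). I'll hand in.

```bash
python3 - <<'E'
from h import *
print(manip.job_done())
E
```

```text
the job is handed in; nothing more can be done
None
```

The leftmost cutting guide now hangs by its eye on the peg, flat against the upright with the rib outwards and nothing touching it. I handed the job in at about 23 s on the robot's clock; `job_done()` gives no verdict.

**How it was done:** The tool could only point down, so I gripped the rib near the eye end and carried the plate flat. I set the eye over the peg ball and lowered until the rod tipped the plate about 40–50° tail-down in the grip, then let go. It hung vertically and free for over a second. I then pushed it in with the fingers either side of the peg: about 8 N at the gate, 14 N against the upright. The arm then backed off.

**Last checks:**

| Check | Result |
|---|---|
| Eye relative to peg root | (−0.4, −0.1, −9.7) mm |
| Grip point relative to peg root | 19 mm in front, 95 mm below |
| Force on the robot | about 0 N |
| Squeegee and pen cup | within about 5 mm of their first readings |
| Tape roll | found at (0.714, 0.308) at the end |

**What was not confirmed:**
- **Gate:** I could not measure it directly, because the networks do not know it. I judged it shut from the force falling to 0 N past it and from the picture.
- **Sideways lean:** the grip point read about 5 mm to one side while the eye and origin read under 1 mm. That would be about 0.06 rad of lean, within the 0.12 limit and close to the networks' error.
- **Tape roll:** it was missed in the first picture, so I have no first reading to compare. The arm never went near it at its height.

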